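# Pack the gem specimen tray and snap its hood on

## Robot

A 6-joint arm with a two-finger parallel gripper is mounted at the origin on the work surface. World frame = base frame: x ahead of the robot, y to its left, z up, the work surface at z = 0. Lengths are in m, angles in rad, forces in N, time in s.
With the tool pointing down it reaches from about 0.35 to 0.975 m from the base axis. Payload 4.9 kg.
Tool frame: the origin (TCP) lies on the centre line of the jaws, within the pads' length; the fingertips stand manip.tip_reach ahead of it and the grasp point (between the pads) is the TCP (manip.tip_reach is the distance from the TCP to the fingertips, in m); z points along the fingers, y is the line along which they close (so a half turn about z gives the same grasp; the last joint's range is limited). The gripper opens to 85 mm and grips with 20 to 120 N. Pads are 22 mm wide; open, the fingers measure 114 mm over their backs; the gripper's body (76 mm by 85 mm) begins 54 mm behind the grasp point. The pads swing forward as they close: fully open they stand 13 mm farther back than shut.
Start: joints at [-1.315, 0.053, 1.613, -0, 1.476, -0.119], TCP at [0.229, -0.582, 0.25] pointing down, gripper open.
Joint ranges: [-3.01, 3.01], [-1.01, 2.22], [0.06, 2.58], [-1.02, 4.17], [0.09, 2.62], [-3.14, 3.14]. Speed limits (rad/s): [2.57, 2.57, 3.14, 3.14, 3.14, 3.14].

## Interface

Orientations are given as a unit quaternion [w, x, y, z].
In Python, from plant import manip gives the robot as it stands. The module is installed in compiled form; this text tells all that it offers.
- The arm moves only by the tool move_arm, never from a script. Its argument "rows" is a list of rows, each a list of 7 numbers: the shift along the tool's x, y, z in cm, then the turn, a rotation vector about the tool's x, y, z in degrees, then the opening, from -1 (shut) to 1 (fully open). In form: [[tx, ty, tz, ax, ay, az, jaw], ...]. A call has 1 to 20 rows; each row shifts and turns the commanded pose from where the row before left it, along the tool's axes as they then stand; what a row does not reach is not made up. A row lasts 1/12 s, in which the tool goes at most 41.7 mm and 7.16 degrees, less where a joint would pass 70% of its speed; a pose out of reach is approached as far as the arm can. A call is refused whole if a number of a shift passes 4.17 or a number of a turn 7.16, either way. A call with a gripper value outside its range is refused whole. The fingers move at their own pace and stop on an object; the grip force is fixed at half the most. Time passes only in rows, so rows that do not move let the fingers close. It gives the time, the measured TCP pose, the force, the opening and the grip force at its end, in the units of the state.
- manip.state(): the state, without advancing time (a new reading comes with each control period).
- manip.grab_frame(name): name is "side" or "top" or "wrist"; returns a dict with "img" (420x560x3 uint8, blue, green, red), "mtx" (3x3 intrinsics, pixels), "R" (3x3) and "t" (3): a world point X has camera coordinates R X + t. Camera axes: x right, y down, z forward; pixel columns grow to the right and rows downward; lengths in m; the calibration is good to about 2 mm. A picture is of the moment at which its call begins. There is no depth.
- manip.job_done(): hands the job in; it is judged then, once.
The state is a dict: "time": time; "joint_pos": joint angles; "joint_vel": joint speeds; "joint_efforts": joint torques, N m; "tool_pos": TCP position; "tool_rot": TCP orientation; "contact_force": force on the tool from outside, world axes, zero at the start; "ft_torque": the same for the moment, N m; "gripper_width": opening from 0.0 (shut) to 1.0 (fully open); "grasp_force": force on a finger pad.
Only numpy, scipy, OpenCV 4.12 (cv2) and the standard library are available. Lean on these libraries where they do the work, as an engineer would, in place of code of your own. Each camera call takes 0.05 s, during which the arm holds its last target. There are 200 camera calls.

## Task

Pack the square white stone box and the black eye loupe upright into the two empty places of the black specimen tray, beside the jar that is already in it. Then set the grey hood over the tray and press it down until both spring clips snap and it is fully home on the tray's base, and keep pressing: finish while still holding the hood firmly down, without letting go. Leave everything else on the bench alone.

Things in the scene. Friction and masses are not known exactly. Their poses are not given: they have to be found in the camera images.
- tray: Black specimen tray, fixed to the bench. Origin: centre of its underside, on the bench; z up, y along its length. Base plate 74 (x) x 192 (y) x 6 mm with a low open box in its middle and a sprung steel clip at each end. The base plate outside the box's walls is where the hood lands.
- tray_well (a point): Centre of the inner floor of the tray's open box, 6 mm above the bench. Inside 42 (x) x 117 (y) mm, no dividers, walls 3 mm thick, rims 21 mm above the bench. Takes three items in a row along y, with about 9 mm of play in all along y and 6 mm across x.
- nose_left (a point): Innermost point of the clip at the tray's +y end: 70 mm from the tray's middle, 16 mm above the bench. The clip is a steel plate 36 mm wide, 25 mm high, at y = 79.5 mm; its round nose (7 mm diameter, along x) points inwards and slides outwards up to 6 mm against a spring.
- nose_right (a point): The same on the clip at the tray's -y end, at y = -70 mm.
- hood: Loose grey plastic hood, about 120 g, an upside-down box: outside 57 (x) x 132 (y) x 45 mm high, inside 52 x 127 x 42 mm, open below. Fits over the tray's walls with 2 mm play each side, either way round. Origin: centre of its lower edge plane, z up, y along its length. Starts standing on the bench left of the tray, roughly crosswise to it. Fully home its origin is 6 mm above the bench.
- hood_rib (a point): Top centre of the grip rib on the hood, 65 mm above the hood's origin. The rib is 18 (x) x 60 (y) mm and rises 20 mm from the hood's flat top.
- hood_bead (a point): Middle of the round bead (7 mm diameter, along x) at the foot of the hood's +y end wall, 68.5 mm along y and 4.5 mm above the origin; the same at -y. Beads meet the clip noses with the hood's origin about 17 mm above the bench; pushing past takes some 8 to 15 N, then the force suddenly drops, the clips spring back over the beads and the hood lands on the base plate.
- stone_box: Loose square white plastic stone box, 36 x 36 mm, 36 mm high, with a thin dark seam, 50 g. Origin: centre of its underside; z up, x and y along its sides. Stands on the bench to the right of the tray.
- eye_loupe: Loose black eye loupe, an upright plain cylinder 36 mm diameter, 34 mm high with a steel band near its foot and a lens on top, 45 g. Origin: centre of its underside, z up. Stands on the bench to the right of the tray.
- packed_jar: Amber gem jar with a narrower black cap, 36 mm diameter (30 mm at the cap, upper 12 mm), 38 mm high, already standing in the -y end of the tray. Origin: centre of its underside, z up. It stays there.
- spare_jar: A second such amber jar with black cap, standing on the bench to the right of the tray near the box and the loupe. Not to be packed; leave it. Origin: centre of its underside.
- tweezers: Steel tweezers lying beyond the tray, 126 mm long, 6 mm high. Leave them. Origin: centre of the underside, x along them.
- penlight: Dark steel penlight lying beyond the tray, 127 mm long, 28 mm high. Leave it. Origin: middle of the underside, x along it.
- weight: Brass calibration weight with a knob, 30 mm diameter, 40 mm high, on the bench on the robot's side, between tray and hood. Leave it. Origin: centre of the underside.
There are look-alikes about, which are no part of the job. Leave any blue, green or pink look-alike of the eye_loupe alone.

How it is judged:
On the way, in this order (a step that is already met when the one before it is completed fails the run):
1. the stone box and the eye loupe stand in the tray beside the jar, before the hood goes on (x of stone_box in the frame of tray between -0.006 and 0.006 m and y of stone_box in the frame of tray between -0.044 and 0.044 m and z of stone_box in the frame of tray between 0.003 and 0.0085 m and angle between each of stone_box, eye_loupe, packed_jar's own z axis and vertical below 0.1 rad and x of eye_loupe in the frame of tray between -0.006 and 0.006 m and y of eye_loupe in the frame of tray between -0.044 and 0.044 m and z of eye_loupe in the frame of tray between 0.003 and 0.0085 m and x of packed_jar in the frame of tray between -0.006 and 0.006 m and y of packed_jar in the frame of tray between -0.044 and 0.044 m and z of packed_jar in the frame of tray between 0.003 and 0.0085 m and horizontal distance between hood and tray above 0.08 m), for 0.2 s.
2. the hood has snapped past both clips and sits fully home (z of hood in the frame of tray between 0.003 and 0.0082 m and x of hood in the frame of tray between -0.004 and 0.004 m and y of hood in the frame of tray between -0.004 and 0.004 m and angle between the y axis of hood and the y axis of tray, either way round below 0.08 rad and angle between the z axis of hood and the z axis of tray, either way round below 0.03 rad), for 0.2 s.
At the end, for the whole second after the job is handed in: Box, loupe and jar upright (0.1 rad) on the tray floor; hood fully home past both clips (within 2.2 mm of landed height, 4 mm of the tray's middle, level to 0.03 rad), still, and held or pressed by the fingers so that it bears on the tray with over 4 N through the last second (all of step 2 and x of stone_box in the frame of tray between -0.006 and 0.006 m and y of stone_box in the frame of tray between -0.044 and 0.044 m and z of stone_box in the frame of tray between 0.003 and 0.0085 m and angle between each of stone_box, eye_loupe, packed_jar's own z axis and vertical below 0.1 rad and x of eye_loupe in the frame of tray between -0.006 and 0.006 m and y of eye_loupe in the frame of tray between -0.044 and 0.044 m and z of eye_loupe in the frame of tray between 0.003 and 0.0085 m and x of packed_jar in the frame of tray between -0.006 and 0.006 m and y of packed_jar in the frame of tray between -0.044 and 0.044 m and z of packed_jar in the frame of tray between 0.003 and 0.0085 m and contact force between hood and tray above 4 N and contact force between the fingers and hood above 3 N and linear speed of hood below 0.02 m/s); the arm keeps its last pose, push and grip.
It fails at once if a bystander on the bench was moved more than 25 mm (distance of any of spare_jar, tweezers, penlight, weight from where it was at the start of the episode above 0.025 m).
It also fails if it takes over 64 s, if anything falls off the work surface, if the arm or the gripper's body presses on something with over 40 N, if the wrist force passes 120 N, or if a joint passes its speed limit or range.

## Working session

There is one attempt and no reset: what is moved stays moved. The work goes in short steps, Python scripts to look and compute and a tool call to move; the robot and the scene stay as the last step left them, time stands still between calls to the robot, and variables do not carry over. Pictures are saved under pics/ and viewed, at most 10 in all, crops included, and the job is handed in when it is done.

Besides the shell and the picture viewer there is one more tool, called after "Call:" by a JSON object that holds its "fn" and its "kwargs", one argument or row to a line. move_arm: Moves the arm, as the interface text tells. Its arguments: {"type":"object","properties":{"rows":{"type":"array","items":{"type":"array","items":{"type":"number"}}}},"required":["rows"]}

```bash
mkdir -p pics; python3 - <<'E'
from plant import manip
import cv2,pickle
print(manip.state(), manip.tip_reach)
for n in("top","side"):
    f=manip.grab_frame(n); cv2.imwrite(f"pics/{n}0.png",f["img"]); pickle.dump(f,open(f"{n}.pkl","wb")); print(n,f["mtx"],f["R"],f["t"])
E
```

```text
{'time': 0.0, 'joint_pos': array([-1.31498281e+00,  5.33615729e-02,  1.61429145e+00,  7.58776446e-06,
        1.47600542e+00, -1.18987151e-01]), 'joint_vel': array([-2.80106613e-04, -5.89592596e-04,  8.96106573e-04, -9.99239746e-06,
       -3.07493333e-04, -6.10585333e-05]), 'joint_efforts': array([ 2.07825775e-03, -3.93679655e+01, -3.70173991e+01,  8.62602610e-05,
        7.12832581e-03, -5.76450887e-06]), 'tool_pos': array([ 0.22866521, -0.58103977,  0.24906158]), 'tool_rot': array([-1.03073612e-03,  9.82491429e-01,  1.86304923e-01, -6.68408282e-05]), 'contact_force': array([-0.22432705, -0.10949203,  0.68908951]), 'ft_torque': array([ 0.04970349, -0.03140426, -0.02597717]), 'grasp_force': 0.0, 'gripper_width': 0.9985386822165975} 0.019
top [[404.31644268   0.         283.64693811]
 [  0.         404.31644268 216.66159045]
 [  0.           0.           1.        ]] [[-0.01145942 -0.99965264 -0.0237337 ]
 [-0.98631462  0.01520427 -0.16417153]
 [ 0.16447536  0.02152759 -0.98614625]] [0.0176934  0.57078569 0.87519738]
side [[426.69416222   0.         281.87511266]
 [  0.         426.69416222 206.51229667]
 [  0.           0.           1.        ]] [[ 0.93253619 -0.36095028  0.00954689]
 [-0.27807961 -0.73479816 -0.61866258]
 [ 0.23032147  0.57427045 -0.7855988 ]] [-0.5078622   0.17856138  0.85363833]
```

View pics/top0.png

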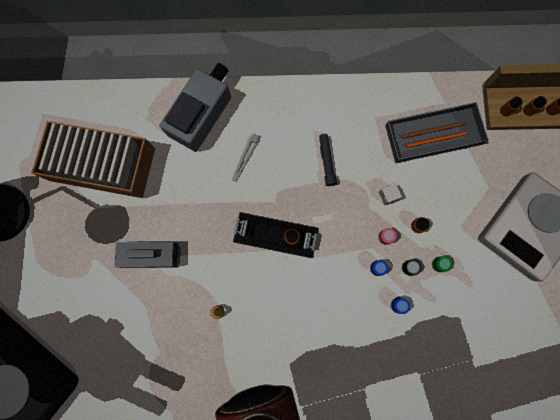

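View pics/side0.png

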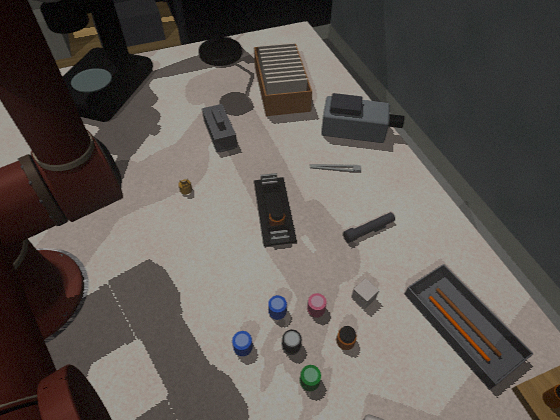

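Top view: the stone box is at (391,193). The loupe candidates are the black one at (413,267), blue at (380,267) and (401,305), pink at (388,236) and green at (443,263). The spare jar with the amber rim is at (421,225). The black one at (413,267) fits the description, so I'll confirm it enlarged along with the tray and hood.

```bash
python3 - <<'E'
import cv2,pickle,numpy as np
im=pickle.load(open("top.pkl","rb"))["img"]
M=np.zeros((560,800,3),np.uint8)
def put(x0,y0,w,h,s,X,Y):
    c=cv2.resize(im[y0:y0+h,x0:x0+w],None,fx=s,fy=s,interpolation=cv2.INTER_CUBIC)
    c=np.clip(255*(c/255.)**.6,0,255).astype(np.uint8)
    for k in range(0,w,10): cv2.line(c,(k*s,0),(k*s,5 if k%50 else 12),(0,255,255),1)
    for k in range(0,h,10): cv2.line(c,(0,k*s),(5,k*s),(0,255,255),1)
    M[Y:Y+h*s,X:X+w*s]=c
put(370,180,70,110,5,0,0); put(110,235,80,40,5,370,0); put(228,205,100,60,4,370,210)
cv2.imwrite("pics/crop1.png",M)
E
```

```text
(no output)
```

View pics/crop1.png

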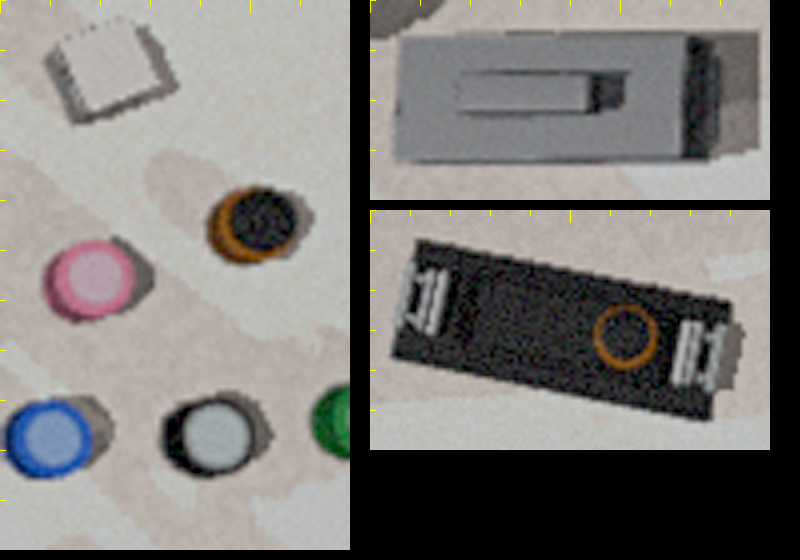

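The crop confirms the black loupe with its grey lens at px (413,267). The spare jar shows its amber body with a black cap. The amber jar is at the tray's right (-y) end, and the rib of the hood is clear.

```bash
cat >h.py <<'E'
import numpy as np,pickle
def bp(f,uv,z):
    r=np.linalg.solve(f["mtx"],np.array([uv[0],uv[1],1.])); R,t=f["R"],f["t"]
    C=-R.T@t; d=R.T@r; return C+d*(z-C[2])/d[2]
def pj(f,X):
    p=f["mtx"]@(f["R"]@np.array(X)+f["t"]); return p[:2]/p[2]
E
python3 - <<'E'
from h import *
f=pickle.load(open("top.pkl","rb")); s=pickle.load(open("side.pkl","rb"))
def q(pts,X,Y,x0,y0,sc,z): return np.array([bp(f,((a-X+.5)/sc+x0-.5,(b-Y+.5)/sc+y0-.5),z) for a,b in pts])
S={"box":q([(58,48),(133,18),(158,72),(85,108)],0,0,370,180,5,.036),
"loupe":q([(217,437)],0,0,370,180,5,.034),"spare":q([(263,219)],0,0,370,180,5,.038),
"tray":q([(415,240),(732,301),(712,420),(392,357)],370,210,228,205,4,.006),
"jar":q([(626,337)],370,210,228,205,4,.044),
"noses":q([(440,303),(680,353)],370,210,228,205,4,.016),
"hood":q([(398,38),(685,36),(683,160),(393,158)],370,0,110,235,5,.045),
"rib":q([(458,72),(586,74),(584,113),(456,112)],370,0,110,235,5,.065)}
for k,P in S.items():
    c=P.mean(0); print(k,c.round(4),"side px",pj(s,c).round(1))
    if len(P)==4:
        for i in range(4):
            d=P[(i+1)%4]-P[i]; print("   edge",round(np.hypot(*d[:2]),4),round(np.degrees(np.arctan2(d[1],d[0])),1))
d=S["noses"][0]-S["noses"][1];print(np.hypot(*d[:2]),np.degrees(np.arctan2(d[1],d[0])))
from scipy.spatial.transform import Rotation as Ro
from plant import manip
w=manip.state()["tool_rot"]; print(Ro.from_quat(w[[1,2,3,0]]).as_matrix().round(3))
E
```

```text
box [ 0.6273 -0.2401  0.036 ] side px [366.  287.7]
   edge 0.038 -68.8
   edge 0.0278 -158.8
   edge 0.0382 115.5
   edge 0.0307 21.0
loupe [ 0.4538 -0.2796  0.034 ] side px [291.1 337.6]
spare [ 0.5521 -0.3056  0.038 ] side px [346.6 330.9]
tray [0.5356 0.0305 0.006 ] side px [273.6 208. ]
   edge 0.1928 -101.9
   edge 0.0714 169.1
   edge 0.1925 78.1
   edge 0.0714 -10.6
jar [ 0.5259 -0.0075  0.044 ] side px [275.3 211.4]
noses [0.5351 0.0315 0.016 ] side px [273.1 205.1]
hood [0.49   0.3295 0.045 ] side px [217.3 119.8]
   edge 0.1321 -90.4
   edge 0.0562 -179.0
   edge 0.1323 88.9
   edge 0.0545 0.9
rib [0.4907 0.3305 0.065 ] side px [216.7 113.5]
   edge 0.0576 -91.7
   edge 0.0173 179.5
   edge 0.0574 88.8
   edge 0.0178 0.1
0.14404989169400356 77.35831626672235
[[ 0.931  0.366 -0.   ]
 [ 0.366 -0.931  0.002]
 [ 0.    -0.002 -1.   ]]
```

```bash
python3 - <<'E'
import cv2,pickle,numpy as np
im=pickle.load(open("side.pkl","rb"))["img"]
M=np.zeros((600,800,3),np.uint8)
def put(x0,y0,w,h,s,X,Y):
    c=cv2.resize(im[y0:y0+h,x0:x0+w],None,fx=s,fy=s,interpolation=cv2.INTER_CUBIC)
    c=np.clip(255*(c/255.)**.6,0,255).astype(np.uint8)
    M[Y:Y+h*s,X:X+w*s]=c
put(270,275,110,80,4,0,0); put(195,95,50,60,5,0,300); put(245,165,60,90,6,440,0)
cv2.imwrite("pics/crop2.png",M)
E
```

```text
(no output)
```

View pics/crop2.png

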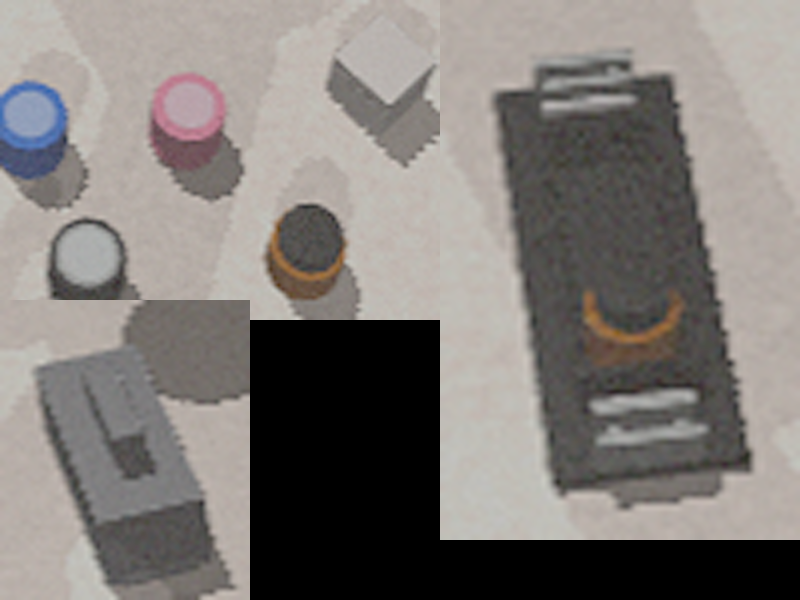

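Call:
{"fn": "move_arm", "kwargs": {
  "rows": [
    [3.3,-1.13,0,0,0,0,1],
    [3.3,-1.13,0,0,0,0,1],
    [3.3,-1.13,0,0,0,0,1],
    [3.3,-1.13,0,0,0,0,1],
    [3.3,-1.13,0,0,0,0,1],
    [3.3,-1.13,0,0,0,0,1],
    [3.3,-1.13,0,0,0,0,1],
    [3.3,-1.13,0,0,0,0,1],
    [3.3,-1.13,0,0,0,0,1],
    [3.3,-1.13,0,0,0,0,1],
    [3.3,-1.13,0,0,0,0,1],
    [3.3,-1.13,0,0,0,0,1],
    [3.3,-1.13,0.5,0,0,0,1],
    [3.3,-1.13,0.5,0,0,0,1],
    [3.3,-1.13,0.5,0,0,0,1],
    [0,0,0,0,0,0,1],
    [0,0,0,0,0,0,1]
  ]
}}

```text
time: 1.52
tool_pos: [0.6279, -0.2409, 0.2337]
tool_rot: [-0.001, 0.982, 0.188, -0.001]
contact_force: [-0.1, -0.1, -0.5]
gripper_width: 0.999
grasp_force: 0.0
```

```bash
cat >>h.py <<'E'
def go(st,x,y,z,yaw,n):
    # yaw: wanted tool-x heading, deg. prints tool-frame shift in cm (before any turn) and turn
    from scipy.spatial.transform import Rotation as Ro
    q=st["tool_rot"]; R=Ro.from_quat([q[1],q[2],q[3],q[0]]).as_matrix()
    d=R.T@(np.array([x,y,z])-st["tool_pos"])*100
    h=np.degrees(np.arctan2(R[1,0],R[0,0])); print("at",st["tool_pos"].round(4),"yaw",h.round(2),"tilt",R[:,2].round(4),"t",st["time"])
    print("shift cm",d.round(2),"per row",(d/n).round(3),"turn az",round(-(yaw-h),2))
E
python3 - <<'E'
from h import *; from plant import manip; import cv2
s=pickle.load(open("side.pkl","rb"))
print("side box",bp(s,(366.6,289.9),.036),"loupe",bp(s,(292,339.4),.034),"rib",bp(s,(218.1,115.6),.065))
for p in[(497,92),(671,76),(750,467),(560,490)]:
    uv=((p[0]-440)/6+245,p[1]/6+165); print(bp(s,uv,.006).round(4),bp(s,uv,0).round(4))
f=manip.grab_frame("wrist"); cv2.imwrite("pics/w1.png",f["img"]); pickle.dump(f,open("w1.pkl","wb"))
go(manip.state(),.6273,-.24,.15,21.5,1); print(-f["R"].T@f["t"],f["mtx"][0,0])
for X in([.6273,-.24,.036],[.4538,-.2796,.034]): print(pj(f,X))
E
```

```text
side box [ 0.62603651 -0.24470826  0.036     ] loupe [ 0.45414719 -0.28334053  0.034     ] rib [0.49189783 0.32117017 0.065     ]
[0.5221 0.1274 0.006 ] [ 0.5236  0.1325 -0.    ]
[0.5916 0.1105 0.006 ] [0.5936 0.1156 0.    ]
[ 0.5491 -0.0777  0.006 ] [ 0.5508 -0.0741  0.    ]
[ 0.4812 -0.0625  0.006 ] [ 0.4824 -0.0588  0.    ]
at [ 0.6273 -0.242   0.2343] yaw 21.55 tilt [-1.7e-03  4.0e-04 -1.0e+00] t 1.5667
shift cm [ 0.08 -0.18  8.43] per row [ 0.084 -0.181  8.431] turn az 0.05
[ 0.70577144 -0.2097535   0.3581459 ] 302.6292350117991
[281.73125445 189.33327402]
[260.53426615 321.12935322]
```

View pics/w1.png

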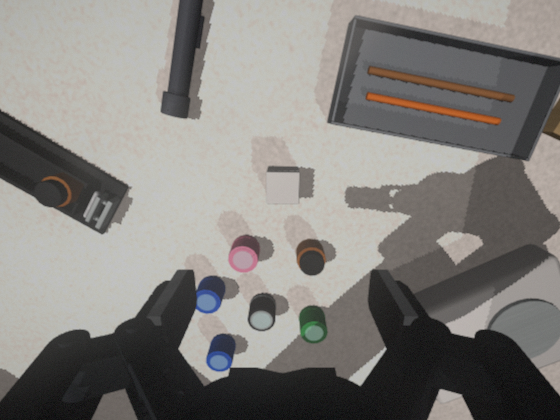

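The wrist view shows the box top at (283,191) against a predicted (282,189), and the loupe lens at (262,319) against (261,321). That puts the box at about (.6265,-.242), square to the jaws, and the loupe at about (.456,-.281).

Call:
{"fn": "move_arm", "kwargs": {
  "rows": [
    [0,0,3.5,0,0,0,1],
    [0,0,4,0,0,0,1],
    [0,0,4,0,0,0,1],
    [0,0,4,0,0,0,1],
    [0,0,2.5,0,0,0,1],
    [0,0,1.7,0,0,0,1],
    [0,0,0,0,0,0,1],
    [0,0,0,0,0,0,-1],
    [0,0,0,0,0,0,-1],
    [0,0,0,0,0,0,-1],
    [0,0,0,0,0,0,-1],
    [0,0,0,0,0,0,-1],
    [0,0,0,0,0,0,-1],
    [0,0,0,0,0,0,-1],
    [0,0,0,0,0,0,-1]
  ]
}}

```text
time: 2.82
tool_pos: [0.629, -0.2436, 0.0411]
tool_rot: [0.001, 0.982, 0.186, 0.002]
contact_force: [-1.0, -1.4, 7.0]
gripper_width: 0.399
grasp_force: 61.5
```

```bash
python3 - <<'E'
from h import *; from plant import manip
st=manip.state(); go(st,.6265,-.242,.037,21.5,1); print(st["gripper_width"],st["grasp_force"],manip.tip_reach,st["joint_pos"])
E
```

```text
at [ 0.629  -0.2436  0.0411] yaw 21.48 tilt [ 0.0038 -0.0022 -1.    ] t 2.8167
shift cm [-0.18 -0.24  0.41] per row [-0.179 -0.239  0.412] turn az -0.02
0.3994645782321823 61.48375868797302 0.019 [-4.79574604e-01  3.61618835e-01  1.62747953e+00 -2.10902793e-04
  1.14810512e+00  7.16427021e-01]
```

Call:
{"fn": "move_arm", "kwargs": {
  "rows": [
    [0,0,0,0,0,0,1],
    [0,0,0,0,0,0,1],
    [0,0,0,0,0,0,1],
    [0,0,0,0,0,0,1],
    [0,0,0,0,0,-7,1],
    [0,0,0,0,0,-7,1],
    [0,0,0,0,0,-7,1],
    [0,0,0,0,0,-7,1],
    [0,0,0,0,0,-7,1],
    [0,0,0,0,0,-7,1],
    [0,0,0,0,0,-7,1],
    [0,0,0,0,0,-7,1],
    [0,0,0,0,0,-7,1],
    [0,0,0,0,0,-7,1],
    [0,0,0,0,0,-7,1],
    [0,0,0,0,0,-7,1],
    [0,0,0,0,0,-6,1],
    [0,0,0,0,0,0,1],
    [0,0,0,0,0,0,1]
  ]
}}

```text
time: 4.4
tool_pos: [0.6272, -0.2425, 0.038]
tool_rot: [-0.0, 0.564, 0.826, -0.0]
contact_force: [0.1, 0.8, 0.2]
gripper_width: 1.001
grasp_force: 0.0
```

Call:
{"fn": "move_arm", "kwargs": {
  "rows": [
    [0,0,0,0,0,0,-1],
    [0,0,0,0,0,0,-1],
    [0,0,0,0,0,0,-1],
    [0,0,0,0,0,0,-1],
    [0,0,0,0,0,0,-1],
    [0,0,0,0,0,0,-1],
    [0,0,0,0,0,0,-1],
    [0,0,0,0,0,0,-1]
  ]
}}

```text
time: 5.07
tool_pos: [0.6277, -0.2428, 0.0387]
tool_rot: [0.0, 0.563, 0.826, 0.0]
contact_force: [0.9, -0.5, 2.6]
gripper_width: 0.403
grasp_force: 61.3
```

```bash
python3 - <<'E'
from h import *; from plant import manip
st=manip.state(); go(st,.6265,-.242,.037,111.5,1); print(st["gripper_width"],st["grasp_force"],st["contact_force"],st["joint_pos"])
E
```

```text
at [ 0.6277 -0.2428  0.0387] yaw 111.47 tilt [ 7.e-04 -3.e-04 -1.e+00] t 5.0667
shift cm [ 0.12 -0.08  0.17] per row [ 0.118 -0.081  0.167] turn az -0.03
0.40328212659594104 61.33260726928711 [ 0.87414276 -0.50792767  2.63035374] [-4.79577758e-01  3.63622934e-01  1.62963003e+00  2.37674332e-05
  1.14755089e+00 -8.54244097e-01]
```

Call:
{"fn": "move_arm", "kwargs": {
  "rows": [
    [0,0,-2,0,0,0,-1],
    [0,0,-4,0,0,0,-1],
    [0,0,-4,0,0,0,-1],
    [0,0,-4,0,0,0,-1],
    [3.2,-0.36,0,0,0,0,-1],
    [3.2,-0.36,0,0,0,0,-1],
    [3.2,-0.36,0,0,0,0,-1],
    [3.2,-0.36,0,0,0,0,-1],
    [3.2,-0.36,0,0,0,0,-1],
    [3.2,-0.36,0,0,0,0,-1],
    [3.2,-0.36,0,0,0,0,-1],
    [0,0,0,0,0,6.7,-1],
    [0,0,0,0,0,6.7,-1],
    [0,0,0,0,0,6.7,-1],
    [0,0,0,0,0,6.7,-1],
    [0,0,0,0,0,6.7,-1],
    [0,0,0,0,0,0,-1],
    [0,0,0,0,0,0,-1]
  ]
}}

```text
time: 6.57
tool_pos: [0.5216, -0.0433, 0.1778]
tool_rot: [-0.0, 0.776, 0.63, -0.0]
contact_force: [-0.0, 0.0, -1.9]
gripper_width: 0.405
grasp_force: 61.1
```

```bash
python3 - <<'E'
from h import *; from plant import manip; import cv2
f=manip.grab_frame("wrist"); pickle.dump(f,open("w2.pkl","wb"))
st=manip.state(); go(st,.536,.028,.15,77.8,1); print(st["gripper_width"],st["grasp_force"],st["contact_force"])
im=np.clip(255*(cv2.resize(f["img"],None,fx=1.4,fy=1.4,interpolation=cv2.INTER_CUBIC)/255.)**.5,0,255).astype(np.uint8)
cv2.imwrite("pics/w2.png",im)
E
```

```text
at [ 0.5216 -0.0434  0.1779] yaw 78.13 tilt [-7.e-04  2.e-04 -1.e+00] t 6.6167
shift cm [ 7.28 -0.06  2.79] per row [ 7.28  -0.061  2.791] turn az 0.33
0.40249385409430233 61.059169471263885 [-0.20767808 -0.98420152 -0.17474408]
```

View pics/w2.png

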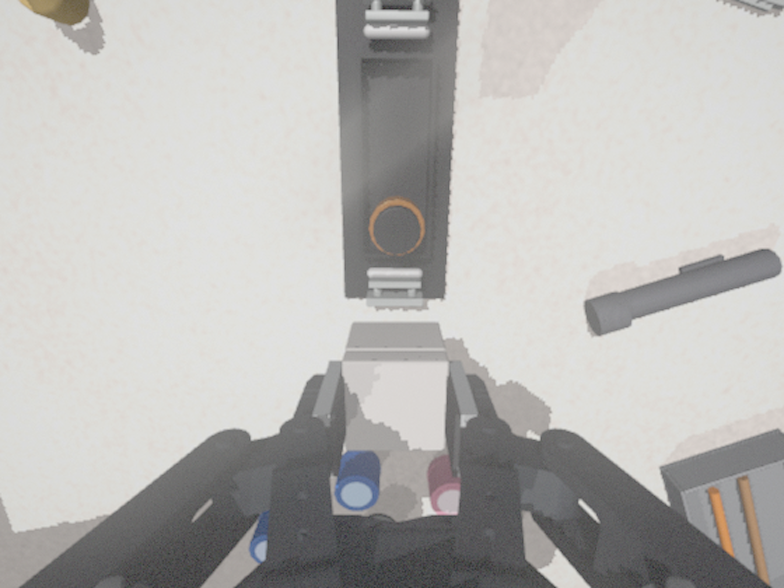

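Wrist view at 1.4x: the tray lies almost straight down the image. The clip noses are at (397,32) and (395,271), the near base corners at (345,298) and (445,299), the well rim's inner edges at about x=363 and 433, and the box is square in the jaws.

```bash
python3 - <<'E'
from h import *; from plant import manip
f=pickle.load(open("w2.pkl","rb")); g=lambda u,v,z: bp(f,((u+.5)/1.4-.5,(v+.5)/1.4-.5),z)
a,b=g(397,32,.018),g(395.5,271,.018); d=a-b
print("noses",a,b,(a+b)/2,np.hypot(*d[:2]),np.degrees(np.arctan2(d[1],d[0])))
c,e=g(345,298,.006),g(445,299,.006);d=e-c; ang=np.arctan2(d[1],d[0])
print("base near",c,e,np.hypot(*d[:2]),np.degrees(ang)+90, (c+e)/2+.096*np.array([np.cos(np.radians(77.8)),np.sin(np.radians(77.8)),0]))
for v in (0,100,200,290):pass
l=[g(338,10,.006),g(345,290,.006)];r=[g(458,10,.006),g(445,290,.006)]
for p in(l,r): d=p[0]-p[1];print(np.degrees(np.arctan2(d[1],d[0])))
j=g(396.5,228,.044);print("jar",j)
st=manip.state(); print("box bottom est px", pj(f,st["tool_pos"]+[0,0,-.0387]))
# box top face far edge (y mid) at 1.4x: front top edge (395,360), back?(395,450)
E
```

```text
noses [0.55433584 0.10354529 0.018     ] [ 0.52393581 -0.03808453  0.018     ] [0.53913583 0.03273038 0.018     ] 0.1448556751714561 77.88560005593936
base near [ 0.4824871 -0.0539075  0.006    ] [ 0.55475563 -0.06976248  0.006     ] 0.07398730352822841 77.62592727725965 [0.53890854 0.03199693 0.006     ]
77.41846020240328
77.8357532686385
jar [ 0.53152256 -0.00464723  0.044     ]
box bottom est px [280.41977524 255.98136998]
```

```bash
python3 - <<'E'
from h import *; from plant import manip
from scipy.spatial.transform import Rotation as Ro
f=pickle.load(open("w2.pkl","rb")); st=manip.state(); q=st["tool_rot"]; R=Ro.from_quat([q[1],q[2],q[3],q[0]]).as_matrix()
for nm,p in dict(bl=(.018,-.018,.0387),br=(.018,.018,.0387),tl=(.018,-.018,.0027),tr=(.018,.018,.0027)).items():
    print(nm,(pj(f,st["tool_pos"]+R@np.array(p))*1.4+.2).round(1))
print(f["R"]@R)
E
python3 - <<'E'
import cv2,numpy as np
im=cv2.imread("pics/w2.png"); c=im[310:380,320:470]
cv2.imwrite("pics/c3.png",cv2.resize(c,None,fx=5,fy=5,interpolation=cv2.INTER_CUBIC))
E
```

```text
bl [349.3 319.4]
br [436.2 319.5]
tl [338.2 359.6]
tr [446.1 359.7]
[[ 1.43024907e-03  9.99998917e-01  3.47957467e-04]
 [-9.47766860e-01  1.46652896e-03 -3.18960544e-01]
 [-3.18960709e-01  1.26410467e-04  9.47767930e-01]]
```

View pics/c3.png

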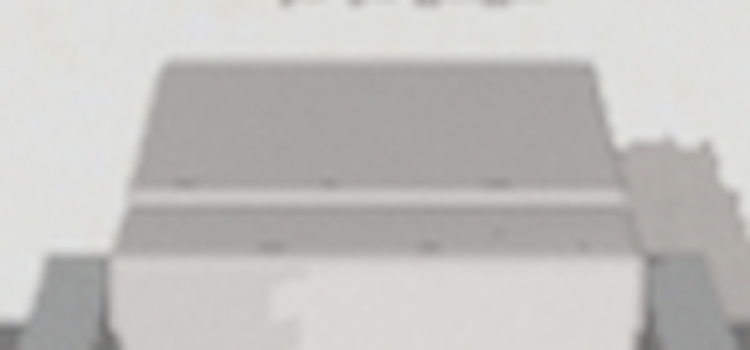

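Two offsets come out of this. The camera's sideways offset is about 3 px. The v offset comes from the box sitting 1.7 mm back in the jaws, because the arm gave way during the first squeeze. The tray centre is about (.537,.0325) with yaw 77.8.

Call:
{"fn": "move_arm", "kwargs": {
  "rows": [
    [2.9,0,0,0,0,0.3,-1],
    [2.9,0,0,0,0,0,-1],
    [2.9,0,0,0,0,0,-1],
    [3.04,0,0,0,0,0,-1],
    [0,0,2,0,0,0,-1],
    [0,0,3,0,0,0,-1],
    [0,0,3,0,0,0,-1],
    [0,0,2,0,0,0,-1],
    [0,0,1,0,0,0,-1],
    [0,0,0,0,0,0,-1],
    [0,0,0,0,0,0,-1]
  ]
}}

```text
time: 7.53
tool_pos: [0.547, 0.0712, 0.0685]
tool_rot: [-0.0, 0.779, 0.627, -0.0]
contact_force: [0.7, -0.2, -0.8]
gripper_width: 0.401
grasp_force: 61.1
```

```bash
python3 - <<'E'
from h import *; from plant import manip; import cv2
st=manip.state(); go(st,.5455,.0716,.05,77.8,1); print(st["contact_force"])
f=manip.grab_frame("wrist"); pickle.dump(f,open("w3.pkl","wb"))
im=np.clip(255*(f["img"]/255.)**.45,0,255).astype(np.uint8)[60:360,140:420]
cv2.imwrite("pics/w3.png",cv2.resize(im,None,fx=2,fy=2,interpolation=cv2.INTER_CUBIC))
E
```

```text
at [0.547  0.0712 0.0685] yaw 77.71 tilt [-2.e-04  0.e+00 -1.e+00] t 7.5333
shift cm [ 0.   -0.15  1.85] per row [ 0.003 -0.155  1.851] turn az -0.09
[ 0.68177433 -0.20543908 -0.84473079]
```

View pics/w3.png

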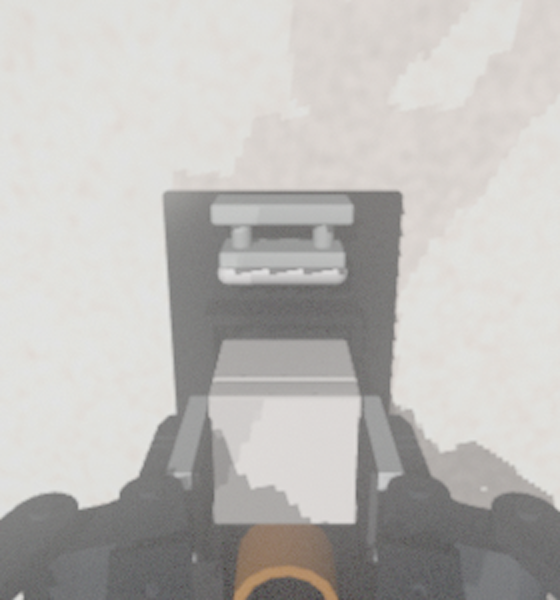

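```bash
python3 - <<'E'
from h import *
f=pickle.load(open("w3.pkl","rb")); g=lambda u,v,z: bp(f,((u+.5)/2-.5+140,(v+.5)/2-.5+60),z)
yh=np.array([np.cos(np.radians(77.8)),np.sin(np.radians(77.8)),0]); xh=np.array([yh[1],-yh[0],0]); c=np.array([.537,.0325,0])
for n,p in dict(boxedge=g(285.5,340,.0298),boxtop=g(285.5,396,.0658),plate_far=g(282,197,.025),plate_near=g(282,222,.025),base=g(283,192,.006),base34=g(283.5,340,.006),wallout=g(283,302,.021),wallin=g(283,325,.021)).items(): print(n,"x %.4f y %.4f"%((p-c)@xh,(p-c)@yh))
E
```

```text
boxedge x 0.0030 y 0.0568
boxtop x 0.0029 y 0.0574
plate_far x 0.0020 y 0.0975
plate_near x 0.0020 y 0.0905
base x 0.0022 y 0.0961
base34 x 0.0023 y 0.0471
wallout x 0.0022 y 0.0655
wallin x 0.0022 y 0.0582
```

Call:
{"fn": "move_arm", "kwargs": {
  "rows": [
    [-0.03,-0.09,0,0,0,0,-1],
    [0,0,0.7,0,0,0,-1],
    [0,0,0.7,0,0,0,-1],
    [0,0,0.5,0,0,0,-1],
    [0,0,0.4,0,0,0,-1],
    [0,0,0.05,0,0,0,-1],
    [0,0,0,0,0,0,-1],
    [0,0,0,0,0,0,-1]
  ]
}}

```text
time: 8.25
tool_pos: [0.5458, 0.0712, 0.0447]
tool_rot: [-0.0, 0.779, 0.627, -0.0]
contact_force: [-0.4, -0.4, 0.2]
gripper_width: 0.401
grasp_force: 61.2
```

Call:
{"fn": "move_arm", "kwargs": {
  "rows": [
    [0,0,0,0,0,0,1],
    [0,0,0,0,0,0,1],
    [0,0,0,0,0,0,1],
    [0,0,0,0,0,0,1],
    [0,0,-2,0,0,0,1],
    [0,0,-4,0,0,0,1],
    [0,0,-4,0,0,0,1],
    [0,0,-3,0,0,0,1]
  ]
}}

```text
time: 8.92
tool_pos: [0.5466, 0.0712, 0.178]
tool_rot: [0.001, 0.779, 0.627, 0.001]
contact_force: [0.6, -0.7, 0.4]
gripper_width: 0.999
grasp_force: 0.0
```

Call:
{"fn": "move_arm", "kwargs": {
  "rows": [
    [-3.03,-0.11,0,0,0,0,1],
    [-3.03,-0.11,0,0,0,0,1],
    [-3.03,-0.11,0,0,0,0,1],
    [-3.03,-0.11,0,0,0,0,1],
    [-3.03,-0.11,0,0,0,0,1],
    [-3.03,-0.11,0,0,0,0,1],
    [-3.03,-0.11,0,0,0,0,1],
    [-3.03,-0.11,0,0,0,0,1],
    [-3.03,-0.11,0,0,0,0,1],
    [-3.03,-0.11,0,0,0,0,1],
    [-3.03,-0.11,0,0,0,0,1],
    [-3.03,-0.11,0,0,0,0,1],
    [0,0,0,0,0,0,1],
    [0,0,0,0,0,0,1]
  ]
}}

```text
time: 10.08
tool_pos: [0.4549, -0.2824, 0.1748]
tool_rot: [-0.0, 0.78, 0.626, 0.0]
contact_force: [-0.5, 0.9, 0.1]
gripper_width: 0.999
grasp_force: 0.0
```

```bash
python3 - <<'E'
from h import *; from plant import manip; import cv2
st=manip.state(); go(st,.456,-.281,.0375,77.8,1)
f=manip.grab_frame("wrist"); pickle.dump(f,open("w4.pkl","wb"))
im=np.clip(255*(f["img"]/255.)**.6,0,255).astype(np.uint8)[100:400,80:480]
cv2.imwrite("pics/w4.png",cv2.resize(im,None,fx=2,fy=2,interpolation=cv2.INTER_CUBIC)); print(pj(f,(.456,-.281,.034)))
E
```

```text
at [ 0.4549 -0.2824  0.1748] yaw 77.51 tilt [ 1.e-04  3.e-04 -1.e+00] t 10.0833
shift cm [ 0.15  0.07 13.73] per row [ 0.152  0.075 13.728] turn az -0.29
[281.65613223 203.26167833]
```

View pics/w4.png

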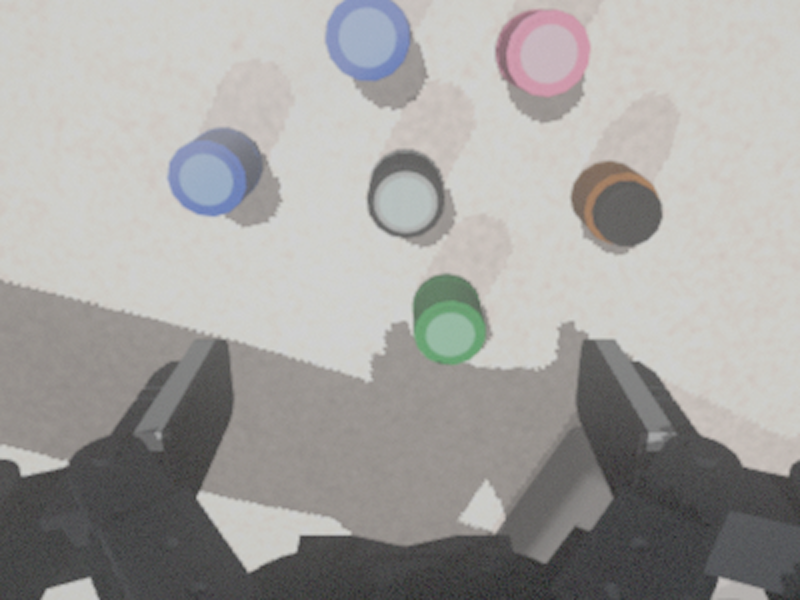

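The wrist view shows the black loupe's lens at (406,200), 3.3 mm further ahead than estimated. Pink, green, blue and the spare jar are all clear of the fingers.

Call:
{"fn": "move_arm", "kwargs": {
  "rows": [
    [0.45,0,2,0,0,-0.3,0.5],
    [0,0,3.5,0,0,0,0.5],
    [0,0,3.5,0,0,0,0.5],
    [0,0,2.5,0,0,0,0.5],
    [0,0,1.5,0,0,0,0.5],
    [0,0,0.7,0,0,0,0.5],
    [0,0,0,0,0,0,0.5],
    [0,0,0,0,0,0,-1],
    [0,0,0,0,0,0,-1],
    [0,0,0,0,0,0,-1],
    [0,0,0,0,0,0,-1],
    [0,0,0,0,0,0,-1],
    [0,0,0,0,0,0,-1]
  ]
}}

```text
time: 11.22
tool_pos: [0.4578, -0.2778, 0.0401]
tool_rot: [0.002, 0.777, 0.629, 0.001]
contact_force: [0.1, 1.4, 7.4]
gripper_width: 0.388
grasp_force: 60.0
```

Call:
{"fn": "move_arm", "kwargs": {
  "rows": [
    [0,0,-2,0,0,0,-1],
    [0,0,-4,0,0,0,-1],
    [0,0,-4,0,0,0,-1],
    [0,0,-4,0,0,0,-1],
    [2.9,0.1,0,0,0,0,-1],
    [2.9,0.1,0,0,0,0,-1],
    [2.9,0.1,0,0,0,0,-1],
    [2.9,0.1,0,0,0,0,-1],
    [2.9,0.1,0,0,0,0,-1],
    [2.9,0.1,0,0,0,0,-1],
    [2.9,0.1,0,0,0,0,-1],
    [2.9,0.1,0,0,0,0,-1],
    [2.9,0.1,0,0,0,0,-1],
    [2.9,0.1,0,0,0,0,-1],
    [2.9,0.1,0,0,0,0,-1],
    [0,0,0,0,0,0,-1],
    [0,0,0,0,0,0,-1]
  ]
}}

```text
time: 12.63
tool_pos: [0.5336, 0.034, 0.178]
tool_rot: [0.0, 0.776, 0.63, 0.0]
contact_force: [0.1, -0.7, 0.1]
gripper_width: 0.393
grasp_force: 59.8
```

```bash
python3 - <<'E'
from h import *; from plant import manip; import cv2
st=manip.state(); go(st,.537,.0325,.0461,77.8,1); print(st["gripper_width"],st["contact_force"])
f=manip.grab_frame("wrist"); pickle.dump(f,open("w5.pkl","wb"))
from scipy.spatial.transform import Rotation as Ro
q=st["tool_rot"]; R=Ro.from_quat([q[1],q[2],q[3],q[0]]).as_matrix()
P=lambda x,y,z: pj(f,st["tool_pos"]+R@np.array([x,y,z]))
p=P(0,0,.0061); print("pred",p,"per mm tool x",P(.001,0,.0061)-p)
g=cv2.cvtColor(f["img"],cv2.COLOR_BGR2GRAY); x,y=p.astype(int); c=g[y-30:y+31,x-30:x+31]
print(c[::5,::5])
_,b=cv2.threshold(c,0,255,cv2.THRESH_OTSU)
n,l,s,ct=cv2.connectedComponentsWithStats(b); print(s, ct+[x-30,y-30])
cv2.imwrite("pics/w5.png",f["img"])
E
```

```text
at [0.5336 0.034  0.178 ] yaw 78.13 tilt [ 3.e-04 -3.e-04 -1.e+00] t 12.6333
shift cm [-0.07  0.36 13.19] per row [-0.07   0.358 13.191] turn az 0.33
0.39282310130503917 [ 0.08956079 -0.68526195  0.08330869]
pred [279.81844162 285.98946366] per mm tool x [-0.00215861 -1.75116607]
[[191  52  49  48  45  44  42  41  43  37  43  44  42]
 [ 51  47  48  45  49  48  49  45  46  47  39  41  41]
 [ 50  52  49  48  48 112 138 142 125  54  42  49  42]
 [ 48  48  51 119 133 149 162 161 151 144 143  47  46]
 [ 47  51 125 132 167 164 168 166 167 166 147 144  44]
 [ 44  52 128 166 167 166 166 166 166 165 164 136 113]
 [ 46  70 153 166 167 164 167 166 169 165 166 164 141]
 [ 47  72 156 166 167 166 168 166 167 166 166 165 139]
 [ 44  65 130 154 168 165 167 167 167 166 165 165 142]
 [ 47  47  90 139 153 164 164 166 167 165 165 146  72]
 [150  72  69  92 138 139 146 158 168 166 154 130  47]
 [192 190  55  52  89 109 133 135 148 143  97  47 113]
 [186 189 192 181  46  46  56  52  46  41 154 188 159]]
[[   0    0   61   61 1439]
 [   0    0    4    6   16]
 [   7    9   54   50 2102]
 [   0   47   18   14  122]
 [  49   55   12    6   42]] [[274.25503822 277.97776233]
 [250.375      256.8125    ]
 [283.39010466 287.96955281]
 [254.09836066 310.59836066]
 [305.0952381  313.35714286]]
```

Call:
{"fn": "move_arm", "kwargs": {
  "rows": [
    [0.1,0.36,0,0,0,0.3,-1],
    [0,0,3,0,0,0,-1],
    [0,0,3,0,0,0,-1],
    [0,0,2,0,0,0,-1],
    [0,0,0.7,0,0,0,-1],
    [0,0,0,0,0,0,-1],
    [0,0,0,0,0,0,-1]
  ]
}}

```text
time: 13.27
tool_pos: [0.5378, 0.0324, 0.0915]
tool_rot: [0.0, 0.779, 0.627, 0.0]
contact_force: [-0.3, 1.3, -0.1]
gripper_width: 0.392
grasp_force: 59.8
```

```bash
python3 - <<'E'
from h import *; from plant import manip
go(manip.state(),.5374,.0342,.0461,77.8,1)
E
```

```text
at [0.5378 0.0324 0.0915] yaw 77.6 tilt [ 7.e-04 -1.e-04 -1.e+00] t 13.2667
shift cm [ 0.17 -0.08  4.54] per row [ 0.17  -0.079  4.539] turn az -0.2
```

Call:
{"fn": "move_arm", "kwargs": {
  "rows": [
    [0,0,0,0,0,0,-1],
    [0,0,0,0,0,0,-1]
  ]
}}

```text
time: 13.43
tool_pos: [0.5388, 0.0328, 0.093]
tool_rot: [0.001, 0.779, 0.627, 0.001]
contact_force: [0.2, -0.6, 0.3]
gripper_width: 0.394
grasp_force: 59.8
```

Call:
{"fn": "move_arm", "kwargs": {
  "rows": [
    [0,0,0,0,0,0,-1]
  ]
}}

```text
time: 13.52
tool_pos: [0.5385, 0.033, 0.0926]
tool_rot: [0.001, 0.779, 0.627, 0.001]
contact_force: [-1.4, -0.8, -0.2]
gripper_width: 0.393
grasp_force: 59.8
```

Call:
{"fn": "move_arm", "kwargs": {
  "rows": [
    [0.12,-0.12,0.5,0,0,0,-1],
    [0,0,0.8,0,0,0,-1],
    [0,0,0.8,0,0,0,-1],
    [0,0,0.8,0,0,0,-1],
    [0,0,0.6,0,0,0,-1],
    [0,0,0.5,0,0,0,-1],
    [0,0,0.4,0,0,0,-1],
    [0,0,0.2,0,0,0,-1],
    [0,0,0,0,0,0,-1],
    [0,0,0,0,0,0,-1]
  ]
}}

```text
time: 14.35
tool_pos: [0.5362, 0.0346, 0.0462]
tool_rot: [-0.001, 0.779, 0.627, -0.001]
contact_force: [-6.7, -0.1, 10.9]
gripper_width: 0.389
grasp_force: 60.8
```

Call:
{"fn": "move_arm", "kwargs": {
  "rows": [
    [0,0,-0.15,0,0,0,-1],
    [0,0,0,0,0,0,1],
    [0,0,0,0,0,0,1],
    [0,0,0,0,0,0,1],
    [0,0,0,0,0,0,1],
    [0,0,-2,0,0,0,1],
    [0,0,-4,0,0,0,1],
    [0,0,-4,0,0,0,1],
    [0,0,-4,0,0,0,1],
    [0,0,-2,0,0,0,1],
    [0,0,0,0,0,0,1],
    [0,0,0,0,0,0,1]
  ]
}}

```text
time: 15.35
tool_pos: [0.5373, 0.0345, 0.2081]
tool_rot: [0.001, 0.779, 0.627, 0.001]
contact_force: [-0.1, 0.8, 0.0]
gripper_width: 1.005
grasp_force: 0.0
```

```bash
python3 - <<'E'
from h import *; from plant import manip; import cv2
st=manip.state(); go(st,.491,.328,.2,77.8,1)
f=manip.grab_frame("wrist"); pickle.dump(f,open("w6.pkl","wb")); im=f["img"]; cv2.imwrite("pics/w6.png",im)
from scipy.spatial.transform import Rotation as Ro
yh=np.array([np.cos(np.radians(77.8)),np.sin(np.radians(77.8)),0]); xh=np.array([yh[1],-yh[0],0]); c=np.array([.537,.0325,0])
for n,y,z in(("box",.0385,.042),("loupe",0,.04),("jar",-.038,.044)):
    p=pj(f,c+yh*y+[0,0,z]); x0,y0=p.astype(int); cr=im[y0-26:y0+27,x0-26:x0+27].astype(int); print(n,p,"\n",cr.mean(2).astype(int)[::4,::4])
    if n!="jar":
        g=cr.mean(2).astype(np.uint8); _,b=cv2.threshold(g,0,255,cv2.THRESH_OTSU); k,l,s,ct=cv2.connectedComponentsWithStats(b); i=1+s[1:,4].argmax(); 
        u=ct[i]+[x0-26,y0-26]; X=bp(f,u,z)-c; print(s[i],u,"x %.4f y %.4f"%(X@xh-.002,X@yh), cv2.fitEllipse(cv2.findContours((l==i).astype(np.uint8),0,1)[0][0]))
E
```

```text
at [0.5373 0.0345 0.2081] yaw 77.67 tilt [ 3.7e-03 -3.0e-04 -1.0e+00] t 15.35
shift cm [ 27.68 -10.79   0.78] per row [ 27.684 -10.793   0.784] turn az -0.13
box [280.33709662 160.71835329] 
 [[ 82  75  68  64  57  56  52  50  50  47  49  46  46  49]
 [ 76  70  62  88  88  85  84  83  84  83  84  75  45  44]
 [ 74  68  91 169 168 167 168 167 167 167 168 166  42  46]
 [ 66  63  80 169 169 169 170 170 169 168 169 167  46  45]
 [ 65  59  69 169 167 168 171 168 169 170 168 169  41  46]
 [ 62  58  68 168 168 168 169 169 170 172 169 170  44  45]
 [ 60  56  55 168 168 168 170 168 169 167 166 167  43  51]
 [ 58  57  54 169 169 169 169 168 169 167 168 170  43  46]
 [ 56  58  54 167 167 168 168 168 169 168 169 168  46  47]
 [ 57  55  51 169 169 168 169 168 167 169 168 168  44  49]
 [ 58  54  48 167 168 167 167 169 167 167 166 167  46  48]
 [ 59  57  50 117 118 114 115 115 115 114 115 114  44  49]
 [ 59  56  49  68  52  48  54  52  47  44  50  45  46  50]
 [ 59  56  51  54  52 110 133 135 124  50  46  47  50  46]]
[   9    7   38   38 1423] [281.33099086 159.31342235] x -0.0010 y 0.0398 ((27.36
[... 1237 characters left out ...]
5  51  49  59  60  73  74  72  56  51  48  46  50]
 [ 56  54  52  47  62  81  47  44  46  67  71  47  49  49]
 [ 55  56  50  47  80  46  52  48  49  47  61  53  51  48]
 [ 57  55  56  55  49  47  51  49  47  48  47  76  48  51]
 [ 57  54  54  63  50  51  48  47  45  51  49  76  47  49]
 [ 56  53  53  49  52  51  50  47  45  47  50  57  45  49]
 [ 57  53  53  47  52  53  49  49  49  46  48  45  51  50]
 [ 55  57  57  52  55  50  50  51  49  50  46  50  53  50]
 [ 56  52  55  53  51  47  48  49  45  48  46  49  47  48]
 [ 54  55  59 137 157 155 156 156 152 154 155  89  49  50]
 [ 56  56  53  78 100 101  97  99 101  97 101  45  50  52]
 [ 57  57  57 105 132 129 105  90 129 130 130  54  51  51]]
```

Call:
{"fn": "move_arm", "kwargs": {
  "rows": [
    [2.8,-1.07,0,0,0,0,1],
    [2.8,-1.07,0,0,0,0,1],
    [2.8,-1.07,0,0,0,0,1],
    [2.8,-1.07,0,0,0,0,1],
    [2.8,-1.07,0,0,0,0,1],
    [2.8,-1.07,0,0,0,0,1],
    [2.8,-1.07,0,0,0,0,1],
    [2.8,-1.07,0,0,0,0,1],
    [2.8,-1.07,0,0,0,0,1],
    [2.8,-1.07,0,0,0,0,1],
    [0,0,0,0,0,-5.7,1],
    [0,0,0,0,0,-5.7,1],
    [0,0,0,0,0,0,1],
    [0,0,0,0,0,0,1]
  ]
}}

```text
time: 16.57
tool_pos: [0.4906, 0.3305, 0.2037]
tool_rot: [-0.001, 0.714, 0.701, -0.002]
contact_force: [-0.2, -0.3, 0.3]
gripper_width: 1.002
grasp_force: 0.0
```

```bash
python3 - <<'E'
from h import *; from plant import manip; import cv2
st=manip.state(); go(st,.4925,.3315,.068,89,1)
f=manip.grab_frame("wrist"); pickle.dump(f,open("w7.pkl","wb")); pickle.dump(st,open("s7.pkl","wb"))
im=np.clip(255*(f["img"]/255.)**.6,0,255).astype(np.uint8)[100:300,150:410]
cv2.imwrite("pics/w7.png",cv2.resize(im,None,fx=3,fy=3,interpolation=cv2.INTER_CUBIC)); print(pj(f,(.4925,.3315,.065)))
E
```

```text
at [0.4906 0.3305 0.2037] yaw 88.94 tilt [-0.0037 -0.0019 -1.    ] t 16.5667
shift cm [ 0.13  0.24 13.57] per row [ 0.13   0.242 13.568] turn az -0.06
[283.25275758 203.9050375 ]
```

View pics/w7.png

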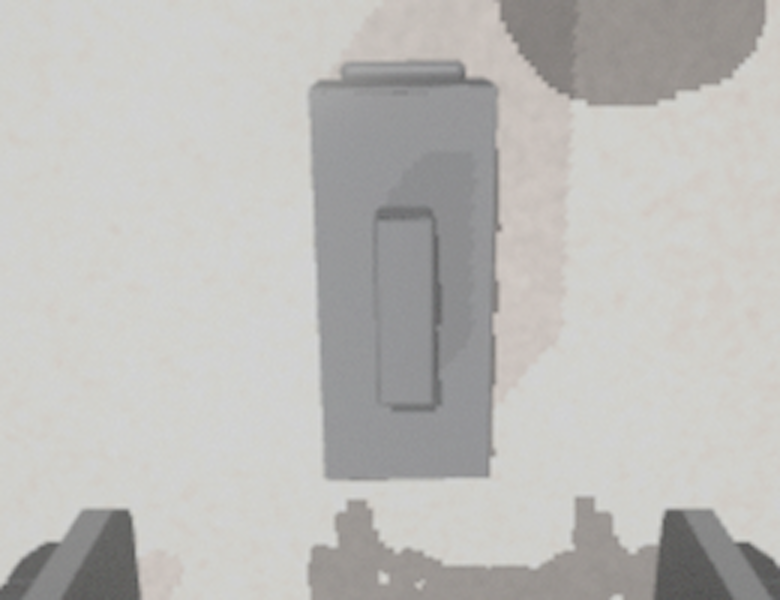

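The hood is square in view: rib top centre at (405,312) and roof corners at (310,88), (497,88), (489,476) and (327,478), in 3x crop pixels.

```bash
python3 - <<'E'
from h import *
f=pickle.load(open("w7.pkl","rb")); g=lambda u,v,z: bp(f,((u+.5)/3-.5+150,(v+.5)/3-.5+100),z)
P=[g(*p,.045) for p in((310,88),(497,88),(489,476),(327,478))]
print(sum(P)/4); m=(P[0]+P[1]-P[2]-P[3])/2; print(np.hypot(*m[:2]),np.degrees(np.arctan2(m[1],m[0])))
for a,b in((3,0),(2,1)): d=P[b]-P[a]; print(np.degrees(np.arctan2(d[1],d[0])))
Q=[g(*p,.065) for p in((376,219),(433,219),(434.5,406),(378.5,406))];print(sum(Q)/4); m=(Q[0]+Q[1]-Q[2]-Q[3])/2; print(np.hypot(*m[:2]),np.degrees(np.arctan2(m[1],m[0])))
E
```

```text
[0.49414904 0.33078276 0.045     ]
0.13085429575863539 89.82173442026652
89.83113325770293
89.81227245369647
[0.493935   0.33051532 0.065     ]
0.05953346984770991 89.76665795193121
```

Call:
{"fn": "move_arm", "kwargs": {
  "rows": [
    [0.02,0.15,1.5,0,0,-0.85,0],
    [0,0,3.5,0,0,0,0],
    [0,0,3.5,0,0,0,0],
    [0,0,2.5,0,0,0,0],
    [0,0,1.5,0,0,0,0],
    [0,0,0.6,0,0,0,0],
    [0,0,0,0,0,0,0],
    [0,0,0,0,0,0,0]
  ]
}}

```text
time: 17.28
tool_pos: [0.4935, 0.331, 0.0758]
tool_rot: [0.0, 0.708, 0.706, 0.0]
contact_force: [0.0, -0.7, 0.5]
gripper_width: 0.498
grasp_force: 0.0
```

Call:
{"fn": "move_arm", "kwargs": {
  "rows": [
    [0,0,0,0,0,0,0]
  ]
}}

```text
time: 17.37
tool_pos: [0.4943, 0.3316, 0.0771]
tool_rot: [0.0, 0.708, 0.706, 0.001]
contact_force: [-0.9, 0.4, 0.0]
gripper_width: 0.498
grasp_force: 0.0
```

Call:
{"fn": "move_arm", "kwargs": {
  "rows": [
    [-0.05,-0.18,0.4,0,0,0,0],
    [0,0,0.42,0,0,0,0],
    [0,0,0,0,0,0,0],
    [0,0,0,0,0,0,-1],
    [0,0,0,0,0,0,-1],
    [0,0,0,0,0,0,-1],
    [0,0,0,0,0,0,-1],
    [0,0,0,0,0,0,-1],
    [0,0,0,0,0,0,-1],
    [0,0,0,0,0,0,-1],
    [0,0,0,0,0,0,-1]
  ]
}}

```text
time: 18.28
tool_pos: [0.4916, 0.3307, 0.0674]
tool_rot: [0.0, 0.708, 0.707, 0.0]
contact_force: [0.8, -0.2, 0.4]
gripper_width: 0.197
grasp_force: 61.2
```

Call:
{"fn": "move_arm", "kwargs": {
  "rows": [
    [0,0,0,0,0,0,-1]
  ]
}}

```text
time: 18.37
tool_pos: [0.4915, 0.3307, 0.0673]
tool_rot: [0.0, 0.708, 0.707, 0.0]
contact_force: [1.6, -0.2, 0.2]
gripper_width: 0.194
grasp_force: 61.2
```

Call:
{"fn": "move_arm", "kwargs": {
  "rows": [
    [0,0,-1,0,0,0,-1],
    [0,0,-2,0,0,0,-1],
    [0,0,-3,0,0,0,-1],
    [0,0,-3,0,0,0,-1],
    [0,0,-2,0,0,0,-1],
    [-1.4,0.22,0,0,0,0,-1],
    [-2.6,0.4,0,0,0,0,-1],
    [-2.6,0.4,0,0,0,0,-1],
    [-2.6,0.4,0,0,0,0,-1],
    [-2.6,0.4,0,0,0,1.5,-1],
    [-2.6,0.4,0,0,0,1.5,-1],
    [-2.6,0.4,0,0,0,1.5,-1],
    [-2.6,0.4,0,0,0,1.5,-1],
    [-2.6,0.2,0,0,0,1.5,-1],
    [-2.6,0,0,0,0,1.5,-1],
    [-2.6,0,0,0,0,1.5,-1],
    [-2,0,0,0,0,1.5,-1],
    [0,0,0,0,0,0,-1],
    [0,0,0,0,0,0,-1],
    [0,0,0,0,0,0,-1]
  ]
}}

```text
time: 20.03
tool_pos: [0.5046, 0.037, 0.1763]
tool_rot: [-0.001, 0.778, 0.629, -0.0]
contact_force: [0.3, 0.1, -0.8]
gripper_width: 0.191
grasp_force: 61.0
```

```bash
python3 - <<'E'
from h import *; from plant import manip; import cv2
st=manip.state(); go(st,.537,.0325,.11,77.8,1); print(st["gripper_width"],st["contact_force"])
f=manip.grab_frame("wrist"); pickle.dump(f,open("w8.pkl","wb")); im=f["img"]; cv2.imwrite("pics/w8.png",im)
from scipy.spatial.transform import Rotation as Ro
q=st["tool_rot"]; R=Ro.from_quat([q[1],q[2],q[3],q[0]]).as_matrix()
P=lambda x,y,z: pj(f,st["tool_pos"]+R@np.array([x,y,z]))
a,b=P(.066,-.0285,.0223),P(.066,.0285,.0223); print("pred far roof corners",a,b,"per mm x",P(.067,0,.0223)-P(.066,0,.0223))
g=im.mean(2); u=int((a+b)[0]/2)+2
for du in(-30,-15,15,30): print("col",u+du,int(a[1])-12,g[int(a[1])-12:int(a[1])+20,u+du-1:u+du+2].mean(1).astype(int))
r=int(a[1])+25; print("row",r,"L",int(a[0])-20,g[r-1:r+2,int(a[0])-20:int(a[0])+14].mean(0).astype(int),"R",int(b[0])-14,g[r-1:r+2,int(b[0])-14:int(b[0])+20].mean(0).astype(int))
E
```

```text
at [0.5046 0.037  0.1763] yaw 77.92 tilt [-1.4e-03  5.0e-04 -1.0e+00] t 20.0333
shift cm [0.24 3.27 6.63] per row [0.237 3.271 6.63 ] turn az 0.12
0.190741358061993 [ 0.26694866  0.09283231 -0.7582052 ]
pred far roof corners [220.34202865 147.32937135] [339.50317063 147.47722373] per mm x [-1.99430696e-03 -2.12607930e+00]
col 251 135 [119 111 105  99  92  91  90  89  88  87  85  88  99 111 111 110 111 111
 110 111 109 107 107 107 106 108 113 118 118 118 118 117]
col 266 135 [117 104  95  88  80  78  78  75  76  77  75  77  94 104 105 105 106 105
 104 106 105 105 105 105 104 105 104 104 104 104 102 103]
col 296 135 [112  97  88  80  71  67  67  67  67  70  66  70  83  97 102 102 102 102
 103 102 101 101 101 102 103 101 102 102 101 100 102 102]
col 311 135 [111  96  89  79  70  64  67  67  66  67  68  68  83  95 101 101 101 101
 101 102 100 101 100 100 101 101 101 101 101 102 100 101]
row 172 L 200 [195 195 195 196 197 194 194 194 195 196 195 197 196 197 196 195 195 195
 195 194 195 197 196 196 179 139 119 122 122 121 121 121 121 121] R 325 [100 102 101 101 102 101 101 101 101 102 100 101 102 101 106  98  69  48
  46  46  49  50  51  50  50  52  52  52  75 148 184 190 194 193]
```

The hood is centred on the TCP (far roof edge at row 147.5, predicted 147.4).

Call:
{"fn": "move_arm", "kwargs": {
  "rows": [
    [0.06,0.8,0,0,0,0.1,-1],
    [0.06,0.9,0,0,0,0,-1],
    [0.06,0.9,0,0,0,0,-1],
    [0.06,0.67,0,0,0,0,-1],
    [0,0,1.5,0,0,0,-1],
    [0,0,2,0,0,0,-1],
    [0,0,1.5,0,0,0,-1],
    [0,0,0,0,0,0,-1],
    [0,0,0,0,0,0,-1],
    [0,0,0,0,0,0,-1]
  ]
}}

```text
time: 20.92
tool_pos: [0.5386, 0.0324, 0.1281]
tool_rot: [0.0, 0.778, 0.628, 0.0]
contact_force: [0.5, 0.2, -0.6]
gripper_width: 0.195
grasp_force: 61.0
```

Call:
{"fn": "move_arm", "kwargs": {
  "rows": [
    [0,0,0,0,0,0,-1]
  ]
}}

```text
time: 21.0
tool_pos: [0.5389, 0.0323, 0.1287]
tool_rot: [0.001, 0.778, 0.628, 0.001]
contact_force: [0.7, -1.4, -1.1]
gripper_width: 0.195
grasp_force: 61.0
```

Call:
{"fn": "move_arm", "kwargs": {
  "rows": [
    [0,0,0,0,0,0,-1]
  ]
}}

```text
time: 21.08
tool_pos: [0.5387, 0.0323, 0.1286]
tool_rot: [0.001, 0.778, 0.628, 0.001]
contact_force: [-0.5, 0.4, -1.5]
gripper_width: 0.192
grasp_force: 61.0
```

Call:
{"fn": "move_arm", "kwargs": {
  "rows": [
    [0,0,0,0,0,0,-1]
  ]
}}

```text
time: 21.17
tool_pos: [0.5384, 0.0323, 0.1283]
tool_rot: [0.001, 0.778, 0.628, 0.001]
contact_force: [1.0, 0.2, -1.6]
gripper_width: 0.193
grasp_force: 61.0
```

```bash
python3 - <<'E'
from h import *; from plant import manip; import cv2
go(manip.state(),.537,.0325,.11,77.8,1)
f=manip.grab_frame("wrist"); cv2.imwrite("pics/w9.png",f["img"]); pickle.dump(f,open("w9.pkl","wb"))
g=f["img"].mean(2)
yh=np.array([np.cos(np.radians(77.8)),np.sin(np.radians(77.8)),0]); xh=np.array([yh[1],-yh[0],0]); c=np.array([.537,.0325,0])
# base far corner prediction and lateral edges of base at y=.085, z=.006
for x,y,z in((-.037,.096,.006),(.037,.096,.006),(0,.096,.006),(-.037,.088,.006),(.037,.088,.006),(0,.0795,.025)): print((x,y,z),pj(f,c+x*xh+y*yh+[0,0,z]).round(1))
p=pj(f,c+.096*yh+[0,0,.006]); u,v=p.astype(int)
print("col",max(v-15,0),g[max(v-15,0):v+25,u-22:u-20].mean(1).astype(int))
a=pj(f,c-.037*xh+.088*yh+[0,0,.006]);b=pj(f,c+.037*xh+.088*yh+[0,0,.006]);r=int(a[1])
for q in(a,b): print("row",r,int(q[0])-12,g[r-1:r+2,int(q[0])-12:int(q[0])+13].mean(0).astype(int))
E
```

```text
at [0.5384 0.0323 0.1283] yaw 77.83 tilt [ 2.e-03 -1.e-04 -1.e+00] t 21.1667
shift cm [-0.01 -0.14  1.83] per row [-0.014 -0.142  1.829] turn az 0.03
(-0.037, 0.096, 0.006) [230.   91.7]
(0.037, 0.096, 0.006) [327.4  91.9]
(0, 0.096, 0.006) [278.7  91.8]
(-0.037, 0.088, 0.006) [230.5 102.9]
(0.037, 0.088, 0.006) [326.8 103. ]
(0, 0.0795, 0.025) [278.5 115. ]
col 76 [185 188 186 186 186 187 188 186 184 181 182 173 170 171 160 148 156 158
 155 153 150 148 141 121  95  85  84  84  85  83  85  84  84  83  83  97
 126 139 136 135]
row 102 218 [191 191 191 190 190 189 188 187 188 187 188 188 187 187 169 124  91  92
  92  93  92  92  91  90  91]
row 102 314 [ 59  59  56  55  55  54  54  54  53  53  50  51  51  51  47  78 112 151
 172 172 174 176 176 174 170]
```

```bash
python3 - <<'E'
from h import *
f=pickle.load(open("w9.pkl","rb")); g=f["img"].mean(2)
print(g[84:118:2,216:344:8].astype(int))
f2=pickle.load(open("w8.pkl","rb"))
E
```

```text
[[192 188 193 166 192 182 167 170 165 165 170 168 164 167 174 170]
 [193 190 191 166 173 183 170 170 166 165 165 170 168 166 169 168]
 [191 192 193 167 169 170 171 169 165 160 162 164 170 168 162 173]
 [190 190 192 170 168 160 157 153 151 162 167 160 168 169 165 175]
 [190 190 171  99 102 156 154 146 144 144 144 146  91 105 102 171]
 [189 188 157  88  89 155 155 143 142 142 142 144  71  65  57 166]
 [191 190 157  90  87 150 149 136 137 138 137 140  68  61  52 167]
 [188 191 154  91  90 141 142 130 129 130 132 131  62  58  50 171]
 [190 189 166  89  88  94 104  86  86  85  91  78  60  58  52 176]
 [192 188 169  90  88  84 130  75  76  71 114  64  60  55  46 175]
 [192 188 181  91  87  86 143  76  73  72 128  62  54  52  46 174]
 [189 190 188  89  86  85 135  77  73  72 130  57  55  52  46 173]
 [191 190 186  91  85  85 134  76  73  73 129  56  55  51  49 170]
 [194 191 186  91  86  84 133  73  70  68 126  51  50  48  49 173]
 [193 191 187  90  85 113 144 137 136 136 136 132  47  48  48 176]
 [191 192 186  89  86 123 149 139 139 137 141 146  48  47  77 175]
 [188 192 186  90  85 121 145 131 131 131 133 135  48  46  66 172]]
```

The base edge at row 91.7 matches the prediction and the plate and nose agree, so the tray's y is confirmed. I'll descend now.

Call:
{"fn": "move_arm", "kwargs": {
  "rows": [
    [0,-0.08,0.6,0,0,0,-1],
    [0,0,0.9,0,0,0,-1],
    [0,0,0.9,0,0,0,-1],
    [0,0,0.7,0,0,0,-1],
    [0,0,0.5,0,0,0,-1],
    [0,0,0,0,0,0,-1],
    [0,0,0,0,0,0,-1]
  ]
}}

```text
time: 21.8
tool_pos: [0.5365, 0.0326, 0.0903]
tool_rot: [-0.0, 0.778, 0.628, -0.001]
contact_force: [-0.1, -0.6, -0.9]
gripper_width: 0.193
grasp_force: 61.0
```

Call:
{"fn": "move_arm", "kwargs": {
  "rows": [
    [0,0,0.2,0,0,0,-1],
    [0,0,0.2,0,0,0,-1],
    [0,0,0.2,0,0,0,-1],
    [0,0,0,0,0,0,-1]
  ]
}}

```text
time: 22.13
tool_pos: [0.5368, 0.0325, 0.0848]
tool_rot: [-0.0, 0.778, 0.628, -0.0]
contact_force: [0.7, 1.2, -1.9]
gripper_width: 0.195
grasp_force: 61.0
```

Call:
{"fn": "move_arm", "kwargs": {
  "rows": [
    [0,0,0.2,0,0,0,-1],
    [0,0,0.2,0,0,0,-1],
    [0,0,0.2,0,0,0,-1],
    [0,0,0.2,0,0,0,-1],
    [0,0,0,0,0,0,-1]
  ]
}}

```text
time: 22.55
tool_pos: [0.5387, 0.0322, 0.0795]
tool_rot: [0.001, 0.778, 0.628, 0.001]
contact_force: [-1.8, 0.6, 7.0]
gripper_width: 0.193
grasp_force: 62.2
```

Call:
{"fn": "move_arm", "kwargs": {
  "rows": [
    [0,0,0.2,0,0,0,-1],
    [0,0,0.2,0,0,0,-1],
    [0,0,0.1,0,0,0,-1],
    [0,0,0,0,0,0,-1]
  ]
}}

```text
time: 22.88
tool_pos: [0.5378, 0.0323, 0.0733]
tool_rot: [0.001, 0.778, 0.628, 0.001]
contact_force: [-0.2, -1.4, 5.9]
gripper_width: 0.194
grasp_force: 61.8
```

Call:
{"fn": "move_arm", "kwargs": {
  "rows": [
    [0,0,0.2,0,0,0,-1],
    [0,0,0.1,0,0,0,-1],
    [0,0,0,0,0,0,-1],
    [0,0,0,0,0,0,-1]
  ]
}}

```text
time: 23.22
tool_pos: [0.5384, 0.0322, 0.073]
tool_rot: [0.001, 0.778, 0.628, 0.0]
contact_force: [-6.0, -0.5, 18.5]
gripper_width: 0.192
grasp_force: 63.7
```

Call:
{"fn": "move_arm", "kwargs": {
  "rows": [
    [0,0,0.2,0,0,0,-1],
    [0,0,0.1,0,0,0,-1],
    [0,0,0,0,0,0,-1],
    [0,0,0,0,0,0,-1]
  ]
}}

```text
time: 23.55
tool_pos: [0.5385, 0.0322, 0.0729]
tool_rot: [0.0, 0.778, 0.628, -0.0]
contact_force: [-15.5, -0.9, 36.3]
gripper_width: 0.188
grasp_force: 66.0
```

Call:
{"fn": "move_arm", "kwargs": {
  "rows": [
    [0,0,-0.15,0,0,0,-1],
    [0,0,0,0,0,0,-1],
    [0,0,0,0,0,0,-1],
    [0,0,0,0,0,0,-1]
  ]
}}

```text
time: 23.88
tool_pos: [0.5384, 0.0322, 0.0729]
tool_rot: [0.0, 0.778, 0.628, -0.0]
contact_force: [-10.7, -1.5, 27.3]
gripper_width: 0.192
grasp_force: 64.8
```

```bash
python3 - <<'E'
from h import *; from plant import manip; import cv2
st=manip.state(); go(st,.537,.0325,.0733,77.8,1); print(st["contact_force"])
f=manip.grab_frame("wrist"); cv2.imwrite("pics/w10.png",f["img"]); g=f["img"].mean(2); o=pickle.load(open("w8.pkl","rb"))["img"].mean(2)
for k in(o,g):
    print("edge cols",[k[138:156,u-1:u+2].mean(1).astype(int).tolist() for u in(266,311)])
    print("row172",k[171:174,216:232].mean(0).astype(int),k[171:174,334:346].mean(0).astype(int))
# same hood in hand? phase shift of the roof patch between hover and now
a=np.float32(o[150:200,232:335]);b=np.float32(g[150:200,232:335]); print(cv2.phaseCorrelate(cv2.Laplacian(a,5),cv2.Laplacian(b,5)))
# top view: hood roof/rib expected when home
t=manip.grab_frame("top"); cv2.imwrite("pics/top9.png",t["img"]); n=pickle.load(open("top.pkl","rb"))
dd=np.abs(t["img"].astype(int)-n["img"]).mean(2)
for nm,p in dict(spare=(.5521,-.3056,.02),weight=(.36,.18,.02)).items(): print(nm,pj(t,p))
for nm,(u,v) in dict(spare=(421,225),tweez=(247,157),pen=(328,160),weight=(218,312)).items(): print(nm,dd[v-8:v+9,u-8:u+9].mean().round(1))
E
```

```text
at [0.5384 0.0322 0.0729] yaw 77.84 tilt [ 5.e-04 -7.e-04 -1.e+00] t 23.8833
shift cm [-0.   -0.14 -0.04] per row [-0.003 -0.144 -0.041] turn az 0.04
[-10.66561533  -1.45425258  27.2534325 ]
edge cols [[88, 80, 78, 78, 75, 76, 77, 75, 77, 94, 104, 105, 105, 106, 105, 104, 106, 105], [79, 70, 64, 67, 67, 66, 67, 68, 68, 83, 95, 101, 101, 101, 101, 101, 102, 100]]
row172 [195 195 195 194 195 197 196 196 179 139 119 122 122 121 121 121] [102 100 101 102 101 106  98  69  48  46  46  49]
edge cols [[81, 73, 70, 71, 70, 70, 68, 68, 70, 87, 99, 102, 101, 102, 101, 102, 101, 102], [79, 70, 66, 66, 68, 66, 67, 66, 68, 79, 95, 100, 101, 100, 100, 100, 100, 100]]
row172 [191 190 192 193 192 193 190 142  85 109 118 120 118 119 119 119] [102 102 102 103 103  98  89 143 174 173 171 170]
((0.5490770205389381, -0.5806765057920522), 0.4464023565363001)
spare [419.77512159 224.5403123 ]
weight [210.20830535 311.36961826]
spare 10.8
tweez 22.8
pen 14.2
weight 40.2
```

```bash
python3 -c "
from plant import manip
print(manip.job_done()); print(manip.state()['contact_force'])"
```

```text
the job is handed in; nothing more can be done
None
the job is handed in; nothing more can be done
```

The stone box and eye loupe are packed beside the jar. The hood came to a hard stop at its landed height and was still pressed down with about 27 N when I handed the job in at about 24 s; the interface returned no verdict.

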